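# Load the bronze sample and arm the spark stand

### The arm

A 7-joint arm with a two-finger parallel gripper is mounted at the origin on the work surface. World frame = base frame: x ahead of the robot, y to its left, z up, the work surface at z = 0. Lengths are in m, angles in rad, forces in N, time in s.
With the tool pointing down it reaches from about 0.4 to 0.75 m from the base axis. Payload 19.5 kg.
Tool frame: the origin (TCP) lies at the very end of the fingers, on their centre line; the grasp point (between the pads) lies 19 mm behind it; z points along the fingers, y is the line along which they close (so a half turn about z gives the same grasp; the last joint's range is limited). The gripper opens to 85 mm and grips with 20 to 120 N. Pads are 22 mm wide; open, the fingers measure 114 mm over their backs; the gripper's body (76 mm by 85 mm) begins 54 mm behind the grasp point. The pads swing forward as they close: fully open they stand 13 mm farther back than shut.
Start: joints at [1.172, 0.707, -0.028, 1.485, 0.022, 0.951, -0.075], TCP at [0.201, -0.539, 0.194] pointing down, gripper open.
Joint ranges: [-2.71, 2.71], [-0.32, 2.16], [-1.57, 1.52], [0, 2.45], [-1.46, 4.6], [0, 2.02], [-2.83, 2.83]. Speed limits (rad/s): [1.89, 1.89, 2.57, 2.57, 3.01, 3.01, 3.01].

### API

Orientations are given as a unit quaternion [w, x, y, z].
In Python, from workcell import move_pose, move_straight, move_joints, command_gripper, dwell, ik, read_state, read_camera, PlanningError, finish_job gives the robot as it stands. Calls block until the motion is done:
- move_pose(position, orientation): joint-space move of the TCP to a pose.
- move_straight(position, ori=None, speed=0.15): straight line of the TCP; ori=None keeps the orientation; speed is the mean speed in m/s.
- move_joints(angles): joint-space move.
- command_gripper(opening, newtons=None): finger opening in m; newtons is the grip in N (None keeps the last); returns when the fingers have stopped.
- dwell(seconds).
- ik(position, orientation): joint angles nearest the present ones, or None.
- read_state(): the state.
- read_camera(name): name is "side" or "top" or "wrist"; returns a dict with "img" (420x560x3 uint8, red, green, blue), "camera_matrix" (3x3 intrinsics, pixels), "D" ([k1, k2, p1, p2, k3] as OpenCV has them; the pictures are not rectified), "origin" and "rotation" of the camera in the world. Camera axes: x right, y up, looking along -z (the intrinsics and any distortion apply to the point x, -y, -z); pixel columns grow to the right and rows downward; lengths in m; the calibration is good to about 2 mm. A picture is of the moment at which its call begins. There is no depth.
A pose or a line that the arm cannot do raises PlanningError and nothing moves.
- finish_job(): hands the job in; it is judged then, once.
The state is a dict: "clock": time; "qpos": joint angles; "qvel": joint speeds; "joint_torque": joint torques, N m; "position": TCP position; "ee_rot": TCP orientation; "wrist_force": force on the tool from outside, world axes, zero at the start; "torque": the same for the moment, N m; "width": finger opening in m; "grip_force": force on a finger pad.
Only numpy, scipy, OpenCV 4.12 (cv2) and the standard library are available. Lean on these libraries where they do the work, as an engineer would, in place of code of your own. Each camera call takes 0.05 s, during which the arm holds its last target. There are 200 camera calls.

### The job

Pick up the copper-coloured metal sample from the green mat, set it down gently on the steel spark stand, wide end down and centred over the small dark hole, and let go. Then arm the stand: on the light grey switch box lift the red locking collar of the toggle, flip the lever fully over from the white lamp's side to the green lamp's side, and let the collar drop back home. Leave the two grey steel samples where they are.

Things in the scene. Friction and masses are not known exactly. Their poses are not given: they have to be found in the camera images.
- bronze: the sample to load: a copper-coloured solid metal disc, slightly conical, 40 mm diameter at its underside, 36 mm at its top, 26 mm tall, about 0.26 kg, loose, standing on the mat. Origin: centre of its underside; z up
- steel_a: bystander: grey steel sample of the same shape, loose, on the mat. Origin: centre of its underside
- steel_b: bystander: dark grey steel sample of the same shape, loose, on the mat. Origin: centre of its underside
- mat: fixed green mat 270 x 130 x 2 mm, long side along its x, on which the three samples stand. Origin: centre of its underside
- stand: fixed spark stand: dark grey box 160 x 160 x 60 mm with a steel top plate. A clamp arm on a post, swung back and not used, stands at its +x edge (x 50 to 75 mm, y -20 to 75 mm of its frame) up to 100 mm above the table. Origin: centre of its underside; z up
- spark_hole (a point): centre of the small dark hole (14 mm wide, drawn flat, inside a pale ring 42 mm wide) in the middle of the stand's steel plate, on the plate's surface, 60 mm above the table
- switchbox: fixed light grey switch box 150 x 150 x 60 mm. The toggle stands in the middle of its top; green lamp at its +x edge, white lamp at its -x edge, both 54 mm from the middle, 9 mm tall; a key switch and a fuse cap, up to 11 mm tall, at the -x corners. Origin: centre of its underside; the toggle swings in its x-z plane
- toggle_pivot (a point): the lever's hinge point, at the middle of the switch box's top face, 60 mm above the table. The hinge line runs along the switch box's y axis
- collar_grip (a point): centre of the red collar's grip barrel, on the lever's axis, 40 mm from the pivot when down; z points outward along the lever. Barrel 28 mm diameter, from 8 mm below to 10 mm above this point, then a flange 36 mm diameter, 6 mm thick. Below it a steel gate, 24 mm wide along the hinge line with the collar's pin, reaches 36 mm from the pivot: fingers closing along the hinge line pass outside it
- lever_tip (a point): outer end of the lever's black ball knob (16 mm diameter), 84 mm from the pivot on the lever's axis. The rod is 10 mm diameter
- lever (a joint): angle of the toggle lever, rad: 0 = off, leaning 0.45 rad from vertical towards the white lamp (-x of the switch box); 0.9 = on, leaning 0.45 rad towards the green lamp (+x). While the collar is down its cross pin locks the lever at either end, with about 0.06 rad of play; with the collar lifted the lever moves freely
- collar (a joint): lift of the red collar along the lever, m: 0 = down (locked), 0.014 = upper stop. A spring pulls it down with 3 N, rising to 5 N at the stop. The lever passes when the collar is lifted about 10 mm or more. Let go past the middle, the collar's spring drives the pin down the gate's sloping top, which carries the lever on to its end, where the collar drops home
Not all that is in view belongs to the job. Of the things like the bronze, leave any that is turquoise; of the rest the larger one is meant. What is shaped like the stand but yellow is not meant.

How it is judged:
By the outcome, as a careful person would: the job done as asked, in the order asked, and still so for the second after the job is handed in, with the robot touching nothing.
It also fails if it takes over 53 s, if anything falls off the work surface, if the arm or the gripper's body presses on something with over 40 N, if the wrist force passes 120 N, or if a joint passes its speed limit or range.

## Working session

There is one attempt and no reset: what is moved stays moved. The work goes in short steps, each a Python script; the robot and the scene stay as the last script left them, time stands still between calls to the robot, and variables do not carry over. Pictures are saved under pics/ and viewed, at most 10 in all, crops included, and the job is handed in when it is done.

```bash
mkdir -p pics; ls; python3 - <<'E'
from workcell import *
import cv2,numpy as np
s=read_state();print(s)
for n in("top","side"):
    c=read_camera(n);cv2.imwrite(f"pics/{n}0.png",c["img"][:,:,::-1]);print(n,c["camera_matrix"],c["D"],c["origin"],c["rotation"])
E
```

```text
pics
{'clock': 0.0, 'qpos': array([ 1.17228987,  0.70705787, -0.02761821,  1.48498862,  0.02199973,
        0.95087273, -0.07553204]), 'qvel': array([-7.42331946e-05,  8.69153001e-05, -5.97733834e-04,  9.23775787e-05,
       -1.00454759e-03, -8.83382418e-04,  7.53538439e-04]), 'joint_torque': array([-1.75864847e-03, -8.83233476e+01,  1.23517133e+00, -2.36165339e+01,
        1.70476665e-02,  6.61535334e-03, -5.67239158e-05]), 'position': array([ 0.20073721, -0.53851595,  0.19355582]), 'ee_rot': array([-5.01026495e-04,  9.84130961e-01,  1.77442921e-01, -1.05769418e-04]), 'wrist_force': array([-0.39723335,  0.75770932, -0.11915937]), 'torque': array([ 0.07144176, -0.03559896, -0.03000795]), 'grip_force': 0.0, 'width': 0.0852218479891523}
top [[538.76074061   0.         281.2004257 ]
 [  0.         538.76074061 205.96954269]
 [  0.           0.           1.        ]] [-0.10411468  0.          0.          0.          0.        ] [ 0.29994941 -0.01187795  1.11788533] [ 0.70463806  0.06535615 -0.05444996 -0.70444942]
side [[492.71632965   0.         280.89645629]
 [  0.         492.71632965 207.28862131]
 [  0.           0.           1.        ]] [-0.09287832  0.          0.          0.          0.        ] [0.37674914 0.89590888 0.80766964] [-0.05441319 -0.03249763  0.42956135  0.90081083]
```

View pics/top0.png

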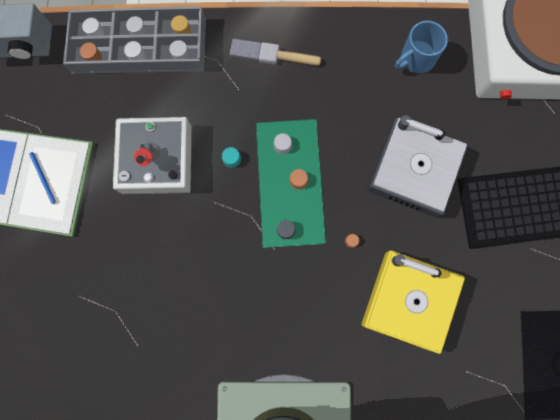

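View pics/side0.png

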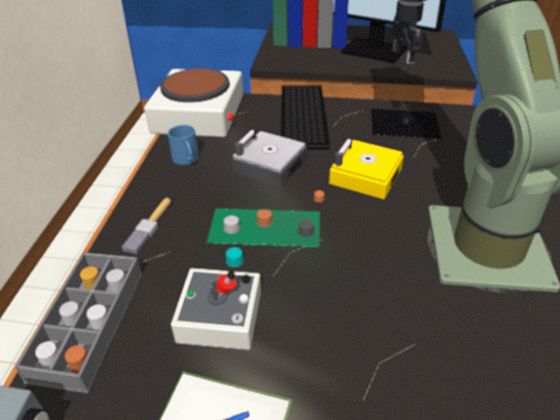

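Top view: the bronze candidates are the copper disc on the mat (298,179), a smaller copper disc off the mat (352,241), a turquoise one (231,157), and copper and orange ones in the tray (88,51) and (180,24). I choose (298,179). The stand is the steel one at (421,164), and the yellow one at (417,301) is a decoy. The switch box is at (152,156), with the green lamp at (150,127), the white lamp at (148,178) and the red collar at (143,156).

```bash
cat > h.py <<'E'
import cv2,numpy as np
from scipy.spatial.transform import Rotation as R
from workcell import *
def rot(q): return R.from_quat(np.roll(q,-1))
def cast(c,px,z):
    px=np.atleast_2d(np.array(px,float))
    u=cv2.undistortPoints(px[:,None],c["camera_matrix"],np.array(c["D"]))[:,0]
    d=rot(c["rotation"]).apply(np.c_[u[:,0],-u[:,1],-np.ones(len(u))])
    o=np.array(c["origin"]);return o+d*((z-o[2])/d[:,2])[:,None]
def blobs(m,a=20):
    n,l,s,ce=cv2.connectedComponentsWithStats(m.astype(np.uint8));return [(ce[i],s[i]) for i in range(1,n) if s[i][4]>=a]
def proj(c,P):
    p=rot(c["rotation"]).inv().apply(np.atleast_2d(P)-c["origin"]);p=p*[1,-1,-1]
    return cv2.projectPoints(p,np.zeros(3),np.zeros(3),c["camera_matrix"],np.array(c["D"]))[0][:,0]
def down(yaw): # tool y axis in world at yaw+90deg
    q=(R.from_euler('z',yaw)*R.from_euler('x',np.pi)).as_quat();return np.roll(q,1)
E
python3 - <<'E'
from h import *
for n in("top","side"):
    c=read_camera(n);im=c["img"];hsv=cv2.cvtColor(im,cv2.COLOR_RGB2HSV);H,S,V=[hsv[...,i].astype(int) for i in range(3)]
    print(n)
    for nm,m,z in(("copper",(H>=3)&(H<=15)&(S>110)&(V>90),.028),("red",((H<3)|(H>175))&(S>150)&(V>80),.1),("green",(H>50)&(H<75)&(S>100),.069)):
        for ce,s in blobs(m,8): print(nm,ce.round(1),s,cast(c,ce,z).round(4))
    cv2.imwrite(f"pics/{n}_x.png",np.hstack([cv2.resize(im[y-50:y+50,x-50:x+50],None,fx=4,fy=4,interpolation=2) for x,y in(((152,156),(421,164)) if n=="top" else ((218,305),(268,155)))])[:,:,::-1])
E
```

```text
top
copper [539.1  26.9] [ 513    0   47   65 2414] [[ 0.8947 -0.5746  0.028 ]]
copper [149.6   6.1] [ 39   3 221  10 709] [[0.9437 0.3024 0.028 ]]
copper [387.4   4.6] [309   2 159   7 705] [[ 0.9424 -0.2311  0.028 ]]
copper [90.  51.7] [ 81  43  20  17 268] [[0.8352 0.4311 0.028 ]]
copper [298.4 178.8] [290 170  18  18 253] [[ 0.5436 -0.0304  0.028 ]]
copper [351.8 240.3] [345 234  14  14 152] [[ 0.4158 -0.1385  0.028 ]]
red [505.2  94. ] [500  90  11   9  87] [[ 0.7037 -0.4489  0.1   ]]
red [144.  155.5] [135 148  17  17 146] [[0.5756 0.2747 0.1   ]]
green [149.8 125.8] [148 124   5   5  20] [[0.647  0.2747 0.069 ]]
side
copper [551.5  18. ] [538   0  22  54 485] [[-0.6806 -1.7498  0.028 ]]
copper [558.8  60.4] [558  58   2   7   9] [[-0.5259 -1.1588  0.028 ]]
copper [194.1  81.9] [ 165   70   60   25 1173] [[ 0.924  -0.7627  0.028 ]]
copper [369.8  90.8] [ 251   78  223   28 3071] [[ 0.2744 -0.7528  0.028 ]]
copper [ 65.1 213.9] [   0  100  147  215 1378] [[1.0493 0.0284 0.028 ]]
copper [122.3 125.9] [119 123   7   7  11] [[ 1.0705 -0.4176  0.028 ]]
copper [119.8 195.3] [ 83 134 
[... 719 characters left out ...]
8  0.069 ]]
green [280.1  13.3] [275  10  11   7  26] [[ 0.6903 -1.4728  0.069 ]]
green [276.7  18.1] [275  17   5   4   9] [[ 0.6968 -1.3989  0.069 ]]
green [283.9  18.4] [282  16   5   6   8] [[ 0.6628 -1.398   0.069 ]]
green [279.7  22.8] [278  21   4   5  10] [[ 0.6741 -1.3333  0.069 ]]
green [284.6  23.9] [283  22   4   5   9] [[ 0.6502 -1.3203  0.069 ]]
green [280.9  29.7] [276  27  11   7  31] [[ 0.6568 -1.2406  0.069 ]]
green [283.1  39.4] [277  34  10  12  46] [[ 0.6325 -1.1221  0.069 ]]
green [254.8 209.1] [251 209   8   2   9] [[0.5613 0.0047 0.069 ]]
green [319. 234.] [319 230   1   9   9] [[0.4039 0.0756 0.069 ]]
green [189.8 292.6] [187 290   6   6  28] [[0.6458 0.2775 0.069 ]]
```

View pics/top_x.png

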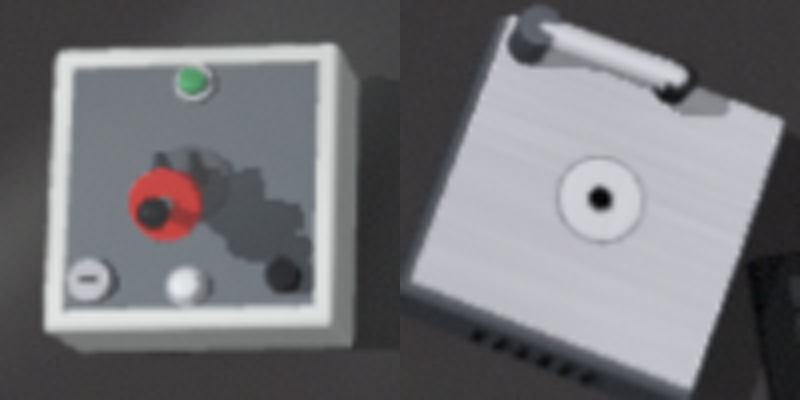

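View pics/side_x.png

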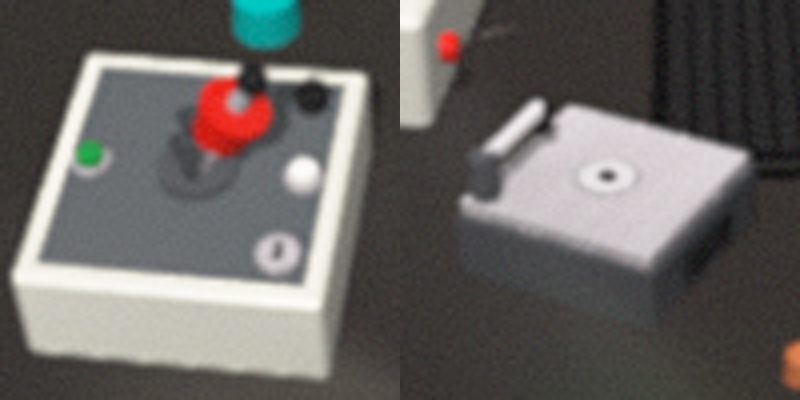

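The crops confirm the choices: bare steel stand with its hole at top px (421.0,163.5) and side px (269.3,148.8). White lamp is at top (148.4,177.6), side (243.4,298.2). The lever leans towards the white lamp. Now I'll triangulate these and go above the bronze for a close look.

```bash
python3 - <<'E'
from h import *
t=read_camera("top");s=read_camera("side")
for n,a,b,z in(("hole",(421,163.5),(269.3,148.8),.06),("green",(149.8,125.8),(189.8,292.6),.067),("white",(148.4,177.6),(243.4,298.2),.067)): print(n,cast(t,a,z).round(4),cast(s,b,z).round(4))
k=lambda x,y:(371+(x-400)/4,114+y/4)
print("stand corners",cast(t,[k(785,122),k(692,390),k(413,283)],.06).round(4))
k=lambda x,y:(102+x/4,106+y/4)
print("box corners",cast(t,[k(57,50),k(335,44),k(331,318),k(45,331)],.06).round(4))
move_pose([.545,-.03,.20],down(0)); command_gripper(.06)
w=read_camera("wrist");cv2.imwrite("pics/w1.png",w["img"][:,:,::-1]);print(w["origin"],rot(w["rotation"]).as_matrix().round(2),w["camera_matrix"][0,0])
print(read_state()["position"],read_state()["ee_rot"],read_state()["clock"])
H,S,V=cv2.split(cv2.cvtColor(w["img"],cv2.COLOR_RGB2HSV))
for ce,st in blobs((H>=2)&(H<=16)&(S>100)&(V>80),100): print(ce,st,cast(w,ce,.028).round(4),proj(w,[.545,-.03,.028]))
E
```

```text
hole [[ 0.5682 -0.2787  0.06  ]] [[ 0.5678 -0.2779  0.06  ]]
green [[0.6476 0.2752 0.067 ]] [[0.6465 0.2758 0.067 ]]
white [[0.5383 0.2727 0.067 ]] [[0.538 0.277 0.067]]
stand corners [[ 0.6086 -0.3767  0.06  ]
 [ 0.4696 -0.3208  0.06  ]
 [ 0.5242 -0.1821  0.06  ]]
box corners [[0.6667 0.3493 0.06  ]
 [0.6682 0.2025 0.06  ]
 [0.5233 0.1994 0.06  ]
 [0.5171 0.3465 0.06  ]]
[ 0.61883625 -0.02965753  0.38130777] [[-0.    0.96  0.29]
 [-1.   -0.   -0.  ]
 [-0.   -0.29  0.96]] 378.3757095282696
[ 0.54496801 -0.03010467  0.20000671] [ 9.10632193e-06  9.99999998e-01 -6.06253735e-05 -2.19553554e-05] 2.925
[276.4379845  172.08992248] [ 258  151   38   43 1290] [[ 0.5496 -0.0296  0.028 ]] [[276.84404246 176.86118295]]
```

View pics/w1.png

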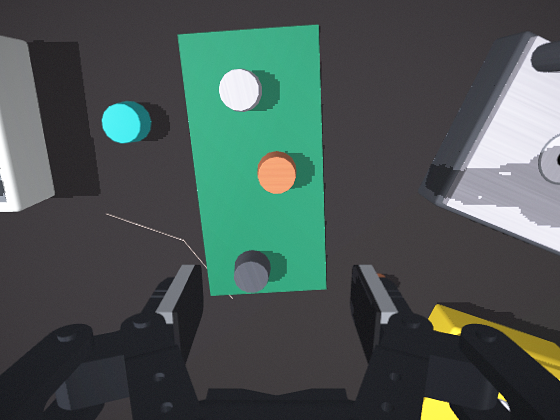

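The close view shows the copper disc's top at (277,174), about (0.5478,-0.030). It is clear of the steel ones at (240,90) and (252,271), and the fingers close along y, away from both. Next: grasp it, lift it, and look at the stand from near.

```bash
python3 - <<'E'
from h import *
move_straight([.5478,-.030,.06],speed=.2)
move_straight([.5478,-.030,.005],speed=.06)
print(read_state()["wrist_force"])
command_gripper(.02,60)
st=read_state();print(st["width"],st["grip_force"],st["wrist_force"])
move_straight([.5478,-.030,.16],speed=.12)
st=read_state();print(st["width"],st["wrist_force"])
move_pose([.568,-.2783,.20],down(-.377))
w=read_camera("wrist");cv2.imwrite("pics/w2.png",w["img"][:,:,::-1]);print(proj(w,[.568,-.2783,.06]),read_state()["clock"],w["origin"])
# finer crop of both views of the held sample
s=read_camera("side")["img"];cv2.imwrite("pics/s2.png",cv2.resize(s[70:200,190:360],None,fx=4,fy=4)[:,:,::-1])
E
```

```text
[-1.17296711 -0.70932529  0.21072907]
0.019830585973857603 0.0 [0.33409616 0.50122597 0.34060451]
0.020302438250015528 [-0.38118225 -0.83146051 -0.9173228 ]
[[279.76238405 183.87221967]] 7.7917 [ 0.63730675 -0.30288184  0.38089384]
```

View pics/w2.png

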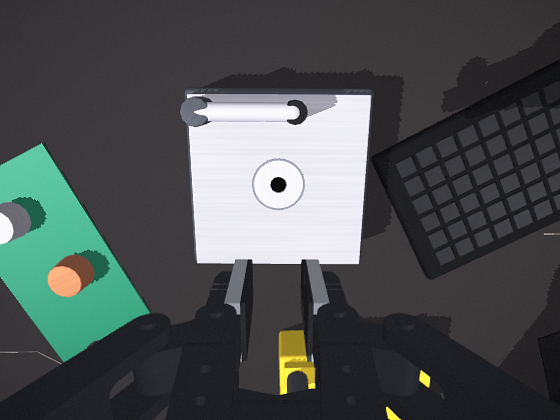

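View pics/s2.png

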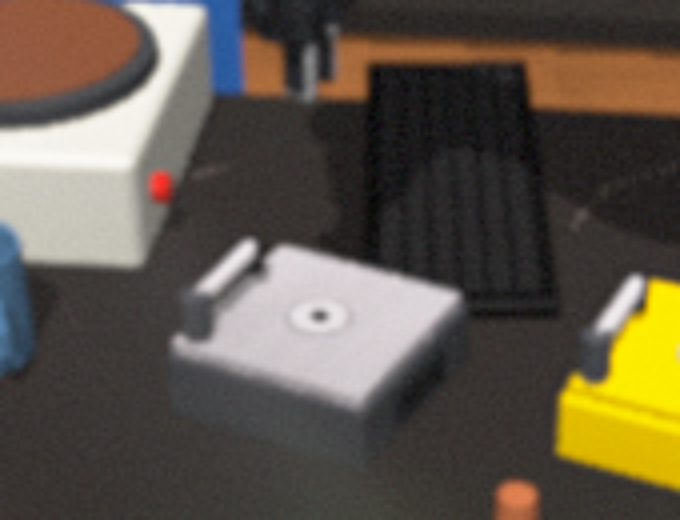

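The grasp missed: the width closed to 20 mm, there was no force, and the bronze still stands at (70,275) in the wrist view. In that view the fingertips, at about (245,260) and (310,260), look too near the camera for the reported TCP. I'll check the tip height in the side view at (267,94).

```bash
python3 - <<'E'
from h import *
st=read_state();print(st["position"],st["ee_rot"],st["qpos"],st["width"])
s=read_camera("side");w=read_camera("wrist")
for z in(.2,.205,.22,.24,.25):
    y=np.array([np.sin(.377),np.cos(.377),0]);x=np.array([np.cos(.377),-np.sin(.377),0]);p=np.array([.568,-.2783,z])
    print(z,proj(s,p),proj(w,[p+.011*x-.01*y,p+.011*x+.01*y]).round(0).tolist())
cv2.imwrite("pics/s3.png",cv2.resize(s["img"][20:130,210:330],None,fx=5,fy=5)[:,:,::-1])
E
```

```text
[ 0.56860825 -0.27630772  0.19982757] [-4.74182887e-04  9.82554983e-01 -1.85971696e-01 -9.16426629e-05] [ 0.29432804  0.81156135  0.25208321  1.24573356 -0.20443082  1.10923613
 -1.38296362] 0.019977922324284508
0.2 [[267.88693595 104.07668679]] [[301.0, 225.0], [262.0, 225.0]]
0.205 [[267.83516355 102.37931229]] [[302.0, 228.0], [261.0, 228.0]]
0.22 [[267.67861117  97.24212955]] [[304.0, 239.0], [260.0, 239.0]]
0.24 [[267.46696316  90.28601966]] [[307.0, 257.0], [258.0, 257.0]]
0.25 [[267.35987737  86.76163232]] [[309.0, 268.0], [257.0, 268.0]]
```

View pics/s3.png

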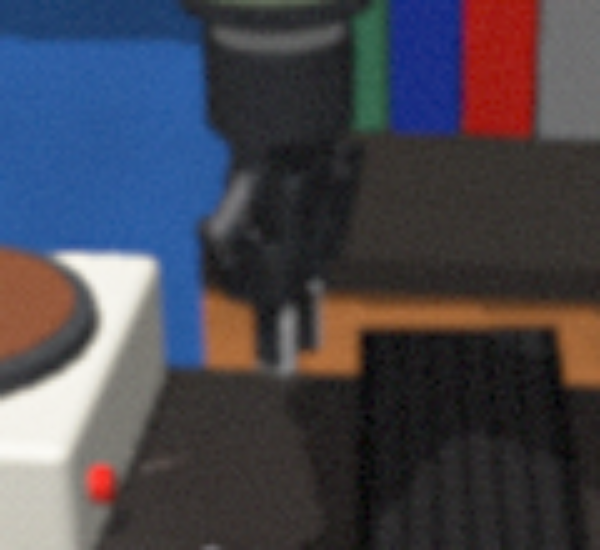

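The side view puts the tip midpoint at (269,92), so z≈0.235–0.24 while the reported TCP is 0.200. The real fingertips are therefore about 36 mm short of the stated TCP, so I'll command lower, in guarded steps.

```bash
python3 - <<'E'
from h import *
move_pose([.5478,-.030,.10],down(0)); command_gripper(.06)
move_straight([.5478,-.030,.02],speed=.15)
dwell(.2);f0=read_state()["wrist_force"]
for z in(.0,-.012,-.02,-.025,-.028):
    move_straight([.5478,-.030,z],speed=.05);s=read_state();d=s["wrist_force"]-f0;print(z,s["position"].round(4),d.round(1))
    if abs(d[2])>5: break
command_gripper(.02,60)
s=read_state();print(s["width"],s["grip_force"],s["wrist_force"])
if s["width"]>.03:
    move_straight([.5478,-.030,.10],speed=.1);s=read_state();print(s["width"],s["grip_force"],s["wrist_force"],s["clock"])
    c=read_camera("side");q=proj(c,[.5478,-.03,.135])[0].astype(int);x=cv2.resize(c["img"][q[1]-40:q[1]+35,q[0]-50:q[0]+50],(560,420))
    w=read_camera("wrist")["img"];cv2.imwrite("pics/g.png",np.hstack([x[:,:400],w[:,80:480]])[:,:,::-1])
E
```

```text
0.0 [ 5.477e-01 -3.010e-02 -2.000e-04] [ 0.4 -0.7 -1.1]
-0.012 [ 0.5476 -0.03   -0.0123] [ 0.1 -0.6 -0.9]
-0.02 [ 0.5476 -0.03   -0.0203] [ 0.7 -1.4 -0.9]
-0.025 [ 0.5477 -0.03   -0.0253] [ 0.5  0.  -0.5]
-0.028 [ 0.5478 -0.03   -0.0281] [-0.3 -0.4 -1.1]
0.03489346449576954 59.13369909860194 [-1.9827272  -0.41805247 10.71264982]
0.03497628617600481 59.80507231783122 [ 0.96910679  0.38397443 -2.90713487] 13.875
```

View pics/g.png

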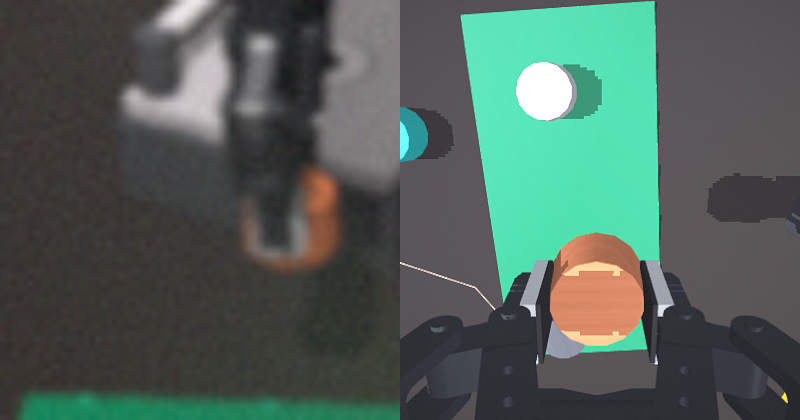

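Held: the right panel shows the disc between the pads (centre about (597,304), upright), and the left panel shows its underside just below the fingertips. At the grasp the underside was at command +0.030, so contact on the plate is expected at a command of about 0.030. Now the guarded placing.

```bash
python3 - <<'E'
from h import *
P=np.array([.5680,-.2783]);q=down(-.377)
move_straight([.5478,-.030,.14],speed=.2)
move_pose([*P,.14],q);dwell(.2)
print(read_state()["position"])
move_straight([*P,.045],q,speed=.12);dwell(.3)
s=read_state();print(s["position"],s["width"]);e=P-s["position"][:2];T=P+e
move_straight([*T,.036],q,speed=.05);dwell(.2);f0=read_state()["wrist_force"]
for z in np.arange(.035,.024,-.001):
    move_straight([*T,z],q,speed=.02);dwell(.08);d=read_state()["wrist_force"]-f0
    if d[2]>3: break
s=read_state();print(z,s["position"],d,s["clock"])
command_gripper(.05);dwell(.2);print(read_state()["wrist_force"]-f0)
move_straight([*T,.13],q,speed=.15)
move_straight([*P,.20],q,speed=.2);dwell(.2)
w=read_camera("wrist");i=w["img"];H,S,V=cv2.split(cv2.cvtColor(i,cv2.COLOR_RGB2HSV))
for ce,st in blobs((H>=2)&(H<=16)&(S>80)&(V>80),100): print(ce,st)
X=np.array([np.cos(.377),-np.sin(.377)]);h=[*P,.06];t=[*P,.086]
print("base/top ctr, top ±18x",proj(w,[h,t,[*(P+.018*X),.086],[*(P-.018*X),.086],[*(P-.020*X),.06]]).round(1).tolist())
cv2.imwrite("pics/pl.png",cv2.resize(i[110:250,190:370],None,fx=4,fy=4)[:,:,::-1])
print(read_state()["position"],read_state()["clock"])
E
```

```text
[ 0.56838204 -0.27725349  0.14000546]
[ 0.56812146 -0.27833837  0.04532778] 0.03462705383529768
0.03 [ 0.56799283 -0.2783103   0.0306094 ] [-4.04029593  2.51252193 11.58064902] 19.2833
[-1.05648377  1.00232592  3.69404388]
[276.38520548 188.53424658] [ 254  164   46   50 1825]
[215.37639198 338.17817372] [205 323  21  30 449]
base/top ctr, top ±18x [[277.3, 183.7], [277.4, 191.0], [277.4, 168.8], [277.4, 212.5], [277.3, 205.9]]
[ 0.56774106 -0.27814528  0.19915992] 21.3417
```

View pics/pl.png

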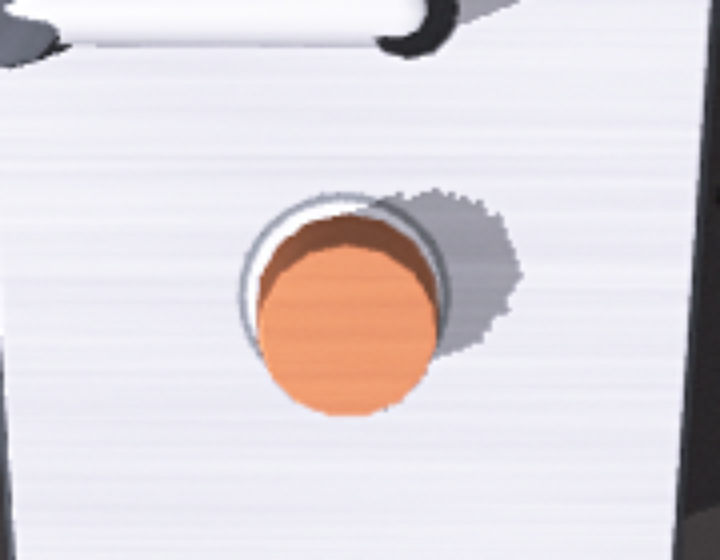

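The ring is centred at crop (345,296). The disc base's far edge is at row 213 and the ring's at 193, a gap of about 4 mm where about 1.5 mm is right, so the disc sits about 2 mm off towards the stand's -x. I'll regrip and shift it 2 mm, re-measure numerically, and check IK for the toggle arc.

```bash
cat >> h.py <<'E'
PV=np.array([.593,.2748,.06]);YAW=.02
def lev(th,r,flip=0):
    B=R.from_euler('z',YAW)*R.from_euler('y',th)
    q=(B*R.from_euler('z',np.pi*flip)*R.from_euler('x',np.pi)).as_quat()
    return PV+r*B.apply([0,0,1]),np.roll(q,1)
E
python3 - <<'E'
from h import *
P=np.array([.5680,-.2783]);q=down(-.377);X=np.array([np.cos(.377),-np.sin(.377)])
command_gripper(.05)
move_straight([*P,.07],q,speed=.25)
move_straight([*P,.031],q,speed=.08)
command_gripper(.02,60);print(read_state()["width"])
T=P+.002*X
move_straight([*P,.035],q,speed=.04)
move_straight([*T,.035],q,speed=.03);dwell(.1);f0=read_state()["wrist_force"]
for z in np.arange(.034,.026,-.001):
    move_straight([*T,z],q,speed=.02);dwell(.05);d=read_state()["wrist_force"]-f0
    if d[2]>3: break
print(z,d)
command_gripper(.05)
move_straight([*T,.13],q,speed=.2)
move_straight([*P,.20],q,speed=.25);dwell(.15)
w=read_camera("wrist");H,S,V=cv2.split(cv2.cvtColor(w["img"],cv2.COLOR_RGB2HSV))
for ce,st in blobs((H>=2)&(H<=16)&(S>80)&(V>80),1000): print(ce,st)
h=lambda d,z:[*(P+d*X),z]
print("far base, near top",proj(w,[h(.02,.06),h(-.018,.086)]).round(1).tolist(),read_state()["clock"])
for fl in(0,1):
  for th,r in((-.45,.09),(-.45,-.0165),(0,-.004),(.45,-.004),(.45,.09)):
    j=ik(*lev(th,r,fl));print(fl,th,r,None if j is None else np.round(j,2))
E
```

```text
0.03519155512770363
0.031 [-3.9051311   1.02172757 15.71192912]
[276.65127648 186.16621401] [ 254  161   46   51 1841]
far base, near top [[277.4, 160.5], [277.5, 212.3]] 26.5333
0 -0.45 0.09 [-0.9   0.77  0.45  1.92 -0.4   0.14 -1.79]
0 -0.45 -0.0165 [-0.7   0.94  0.18  1.84  1.61  0.1   2.53]
0 0 -0.004 [-0.59  1.01  0.24  1.31 -0.28  0.85 -1.82]
0 0.45 -0.004 [-0.42  1.35  0.16  0.44 -0.31  1.78 -1.91]
0 0.45 0.09 None
1 -0.45 0.09 [-0.64  0.72 -0.02  1.91  1.11  0.31 -0.11]
1 -0.45 -0.0165 [-0.59  0.93 -0.03  1.83  1.58  0.26 -0.54]
1 0 -0.004 [-0.03  1.29 -1.35  1.29  1.23  1.45  0.33]
1 0.45 -0.004 [-0.23  1.44 -1.35  0.41  1.04  1.96  0.9 ]
1 0.45 0.09 None
```

The disc now spans rows 161–211 against 160.5–212.3 expected, so it is centred to within about 0.5 mm. For the toggle I'll use a milder tool tilt of ±0.25, because ±0.45 runs close to the wrist limits, with the pads 55 mm behind the commanded TCP. Hover and check the collar numerically.

```bash
cat >> h.py <<'E'
def cen(th,r): return PV+r*(R.from_euler('z',YAW)*R.from_euler('y',th)).apply([0,0,1])
def tog(th,r,al):
    B=R.from_euler('z',YAW)*R.from_euler('y',al)
    return cen(th,r)-.055*B.apply([0,0,1]),np.roll((B*R.from_euler('x',np.pi)).as_quat(),1)
def pre(th,r,al,d):
    p,q=tog(th,r,al);return p+d*(R.from_euler('z',YAW)*R.from_euler('y',al)).apply([0,0,1]),q
E
python3 - <<'E'
from h import *
for a in((-.45,.0385,-.25,.09),(-.45,.0385,-.25,0),(0,.051,0,0),(.45,.051,.25,0),(.45,.0385,.25,.07)):
    j=ik(*pre(*a));print(None if j is None else np.round(j,2))
p,q=pre(-.45,.0385,-.25,.09)
s=read_state();move_straight([*s["position"][:2],.24],speed=.25)
move_pose(p,q);command_gripper(.06);dwell(.15)
w=read_camera("wrist");i=w["img"];H,S,V=[x.astype(int) for x in cv2.split(cv2.cvtColor(i,cv2.COLOR_RGB2HSV))]
for ce,st in blobs(((H<4)|(H>175))&(S>120)&(V>70),60): print("red",ce,st)
for ce,st in blobs((H>45)&(H<80)&(S>100),30): print("green",ce,st)
B=R.from_euler('z',YAW)*R.from_euler('y',-.45);t=np.linspace(0,2*np.pi,60)
pr=proj(w,PV+B.apply(np.c_[.018*np.cos(t),.018*np.sin(t),0*t+.056]));print("flange pred",pr.min(0),pr.max(0),"lamp pred",proj(w,PV+R.from_euler('z',YAW).apply([.054,0,.007])))
print(read_state()["position"]-p,read_state()["clock"])
E
```

```text
[-0.74  0.8   0.33  1.67 -0.25  0.49 -1.88]
[-0.7   0.96  0.3   1.65 -0.35  0.35 -1.79]
[-0.59  1.01  0.24  1.31 -0.28  0.85 -1.82]
[-0.48  1.18  0.18  0.86 -0.27  1.36 -1.85]
[-0.47  1.15  0.2   0.73 -0.27  1.51 -1.87]
red [274.87151515 227.54909091] [ 244  198   63   63 2475]
green [275.43733333 114.38666667] [265 104  22  22 375]
green [540.74545455 110.34545455] [535 105  13  12  55]
green [545.96989967 137.29208473] [530 104  30  66 897]
green [543.45714286 170.28571429] [538 166  11   9  35]
green [544.12704174 197.29764065] [531 175  29  47 551]
green [544.44354839 233.22177419] [532 218  28  25 248]
green [546.22818792 262.69798658] [533 257  27  12 149]
green [539.02564103 288.57692308] [533 281  15  14  78]
green [553.62962963 289.27777778] [547 285  13  10  54]
green [545.76119403 314.42537313] [533 307  27  14 134]
green [543.84888889 341.55555556] [533 329  27  30 225]
green [552.27777778 364.33333333] [540 350  20  30 198]
flange pred [245.16887787 211.86238092] [309.13001682 265.84376617] lamp pred [[276.98245449 115.45550696]]
[ 4.54486879e-05 -6.20649458e-05  8.31727703e-06] 29.3333
```

The collar's columns (244–307) match the prediction (245–309), and the lamp is within 1–2 px. Next: grip, lift, swing, lower and release, with guards.

```bash
python3 - <<'E'
from h import *
import sys
def rep(n):
    s=read_state();print(n,round(s["clock"],2),"w",s["width"].round(4),"F",s["wrist_force"].round(1),"T",s["torque"].round(2));return s
th=-.44
move_straight(*pre(th,.0385,-.25,.03),speed=.12)
for d in(.015,0):
    move_straight(*pre(th,.0385,-.25,d),speed=.05);s=rep(d)
    if np.linalg.norm(s["wrist_force"])>12: sys.exit("contact")
command_gripper(.02,50);s=rep("grip")
if not .024<s["width"]<.039: sys.exit("no grip")
move_straight(*tog(th,.0450,-.25),speed=.04);rep("lift1")
move_straight(*tog(th,.0512,-.25),speed=.04);s=rep("lift2")
if np.linalg.norm(s["wrist_force"])>35: sys.exit("force")
for k,t in enumerate(np.linspace(th,.44,7)[1:]):
    move_straight(*tog(t,.0512,-.25+.5*(k+1)/6),speed=.05);s=rep(round(t,2))
    if np.linalg.norm(s["wrist_force"])>40: sys.exit("force")
E
```

```text
Traceback (most recent call last):
AttributeError: 'float' object has no attribute 'round'
```

```bash
python3 - <<'E'
from h import *
import sys
def rep(n):
    s=read_state();print(n,round(s["clock"],2),"w",round(s["width"],4),"F",s["wrist_force"].round(1),"T",s["torque"].round(2));return s
th=-.44
for d in(.015,0):
    move_straight(*pre(th,.0385,-.25,d),speed=.05);s=rep(d)
    if np.linalg.norm(s["wrist_force"])>12: sys.exit("contact")
command_gripper(.02,50);s=rep("grip")
if not .024<s["width"]<.039: sys.exit("no grip")
move_straight(*tog(th,.0450,-.25),speed=.04);rep("lift1")
move_straight(*tog(th,.0512,-.25),speed=.04);s=rep("lift2")
if np.linalg.norm(s["wrist_force"])>35: sys.exit("force")
for k,t in enumerate(np.linspace(th,.44,7)[1:]):
    move_straight(*tog(t,.0512,-.25+.5*(k+1)/6),speed=.05);s=rep(round(t,2))
    if np.linalg.norm(s["wrist_force"])>40: sys.exit("force")
E
```

```text
0.015 30.68 w 0.06 F [ 1.2 -0.9  0.6] T [0.01 0.27 0.03]
0 31.13 w 0.0599 F [-0.1  0.3  0.2] T [-0.03  0.27 -0.02]
grip 31.5 w 0.0341 F [-1.6  1.7  4.2] T [0.54 0.48 0.13]
lift1 31.81 w 0.0341 F [ 2.3  6.1 -3.7] T [ 1.09 -0.02  0.26]
lift2 32.12 w 0.034 F [ 2.5  5.6 -4.6] T [ 1.08 -0.04  0.27]
-0.29 32.4 w 0.0333 F [-0.8  6.7 -5.5] T [1.25 0.3  0.19]
-0.15 32.68 w 0.0337 F [-1.3  6.6 -5. ] T [1.23 0.51 0.08]
0.0 32.97 w 0.0341 F [-2.5  6.1 -5.8] T [ 1.1   0.57 -0.05]
0.15 33.26 w 0.0336 F [-3.8  5.8 -4.8] T [ 1.09  0.54 -0.24]
0.29 33.56 w 0.034 F [-3.2  5.1 -4.6] T [ 1.    0.56 -0.27]
0.44 33.88 w 0.0338 F [-3.9  4.6 -2.8] T [ 0.97  0.49 -0.3 ]
```

The flange is held, the spring load is about 5 N, and the lever swung over smoothly. Now lower, release, retreat and check.

```bash
python3 - <<'E'
from h import *
move_straight(*tog(.44,.0385,.25),speed=.04);s=read_state();print(s["wrist_force"].round(1),s["width"])
command_gripper(.06);dwell(.2)
move_straight(*pre(.44,.0385,.25,.065),speed=.1);dwell(.2)
w=read_camera("wrist");t=read_camera("top")
def red(c,a):
    H,S,V=[x.astype(int) for x in cv2.split(cv2.cvtColor(c["img"],cv2.COLOR_RGB2HSV))]
    return [(ce.round(1),st) for ce,st in blobs(((H<4)|(H>175))&(S>120)&(V>70),a)]
print("wrist",red(w,60));
tt=np.linspace(0,2*np.pi,60)
for th in(.45,.38):
  for r in(.056,.068):
    B=R.from_euler('z',YAW)*R.from_euler('y',th)
    pr=proj(w,PV+B.apply(np.c_[.018*np.cos(tt),.018*np.sin(tt),0*tt+r]));print(th,r,pr.min(0).round(1),pr.max(0).round(1))
# clear off and look with the fixed cameras
p=read_state()["position"];move_pose([.40,.05,.30],down(0));dwell(.1)
for n in("top","side"):
    c=read_camera(n);print(n,red(c,60))
    for th in(.45,-.45):
      B=R.from_euler('z',YAW)*R.from_euler('y',th)
      pr=proj(c,PV+B.apply(np.c_[.018*np.cos(tt),.018*np.sin(tt),0*tt+.056]));print(th,pr.min(0).round(1),pr.max(0).round(1))
    H,S,V=[x.astype(int) for x in cv2.split(cv2.cvtColor(c["img"],cv2.COLOR_RGB2HSV))]
    print("copper",[ce.round(1) for ce,st in blobs((H>=3)&(H<=15)&(S>110)&(V>90),60) if 230<ce[0]<450 and 100<ce[1]<300],proj(c,[.568,-.2783,.08]))
print(read_state()["clock"])
E
```

```text
[ 9.9  7.4 -4. ] 0.033987185390334636
wrist [(array([275.1, 239.2]), array([ 239,  207,   73,   71, 3024], dtype=int32))]
0.45 0.056 [241.  206.6] [313.9 278.6]
0.45 0.068 [238.6 208.8] [316.5 285.6]
0.38 0.056 [241.1 214.9] [313.8 285.4]
0.38 0.068 [238.7 219.5] [316.4 294.5]
top [(array([505.3,  94. ]), array([500,  90,  12,   9,  96], dtype=int32)), (array([142.4, 136.8]), array([135, 128,  16,  19, 157], dtype=int32))]
0.45 [134.3 126.9] [152.5 140.4]
-0.45 [133.5 148.4] [151.7 166.6]
copper [array([422.6, 161.8]), array([351.8, 240.2])] [[423.20669638 161.1357581 ]]
side [(array([306.3,  36.9]), array([303,  20,   8,  28, 146], dtype=int32)), (array([205.2, 282.9]), array([195, 273,  20,  20, 253], dtype=int32))]
0.45 [193.6 271.7] [209.7 286.1]
-0.45 [217.6 273. ] [235.3 288.5]
copper [array([269.2, 144.8]), array([318.8, 195.9])] [[269.06996096 142.66326107]]
37.6167
```

The collar's red blob matches "on and down" (rows 207–278 against 206.6–278.6), and the bronze stays on the hole in both fixed views. The arm is clear, so I'm handing in.

```bash
python3 -c "
from workcell import *
print(finish_job())"
```

```text
the job is handed in; nothing more can be done
None
```

I handed the job in after about 38 s: the bronze is on the spark stand, wide end down and within about 0.5 mm of the hole's centre by my measurement, and the lever is fully over to the green lamp with the collar home; the first grasp missed, and I moved the disc once to centre it.

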